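# Press the push nut down a plain shaft onto its gear

## Robot

A 6-joint arm with a two-finger parallel gripper is mounted at the origin on a cart in front of the work surface, level with it; the furniture and walls round the work are solid. World frame = base frame: x ahead of the robot, y to its left, z up, the work surface at z = 0. Lengths are in m, angles in rad, forces in N, time in s.
With the tool pointing down it reaches from about 0.3 to 1 m from the base axis. Payload 5.1 kg.
Tool frame: the origin (TCP) lies on the mounting face of the last link; the fingertips stand 190 mm ahead of it and the grasp point (between the pads) lies 171 mm ahead of it; z points along the fingers, y is the line along which they close (so a half turn about z gives the same grasp; the last joint's range is limited). The gripper opens to 95 mm and grips with 3 to 60 N. Pads are 20 mm wide; open, the fingers measure 119 mm over their backs; the gripper's body (75 mm by 180 mm) begins 59 mm behind the grasp point.
Start: joints at [1.098, 0.124, 1.65, -0, 1.367, -0.083], TCP at [0.247, 0.601, 0.405] pointing down, gripper open.
Joint ranges: [-2.61, 2.61], [-1.02, 2.33], [0.03, 2.71], [-1.35, 4.49], [0.32, 2.68], [-2.91, 2.91]. Speed limits (rad/s): [2.57, 2.57, 3.14, 3.14, 3.14, 3.14].

## Interface

Orientations are given as a 3x3 rotation matrix whose columns are the frame's x, y, z axes.
In Python, from workcell import get_state, get_image, camera_info, finish_job, recognise, cut_out gives the robot as it stands.
- The arm moves only by the shell command python3 -m pendant 'ROWS' [OPENING] [FORCE]. ROWS is text: rows parted by semicolons, each of 6 numbers parted by spaces: the shift along the tool's x, y, z each as a share of 200 mm, from -1 to 1, then the turn, a rotation vector about the tool's x, y, z each as a share of 180 degrees, from -1 to 1. In form: x y z wx wy wz; .... A call has 1 to 8 rows; each row is the pose to reach, as a shift and turn from the pose commanded when the call began, along the tool's axes at that moment, turning the shorter way round; what a row does not reach only later rows make up. A row lasts 1/8 s, in which the tool goes at most 62.5 mm and 10.7 degrees, less where a joint would pass 70% of its speed; a pose out of reach is approached as far as the arm can. A call with a number of a shift or a turn outside -1 to 1 is refused whole. A call with a gripper value outside its range is refused whole. OPENING is the gripper's target within -1 to 1 (fully open at 1, half-way at 0, shut at -1), set as the call begins (- or left out, the last holds). The fingers move at their own pace and stop on an object; FORCE is the grip in N (left out, the last holds). Time passes only in rows, so rows that repeat a pose let the fingers close. It gives the time, the measured TCP pose, the force, the opening and the grip force at its end, in the units of the state.
- get_state(): the state, without advancing time (a new reading comes with each control period).
- get_image(name): name is "side" or "top"; returns (picture, depth): 420x560x3 uint8, red, green, blue; 420x560 float32, m along the optical axis (not along the pixel's ray), 0 where there is no reading.
- camera_info(name): a dict with "fx", "fy", "cx", "cy" (pixels), "D" ([k1, k2, p1, p2, k3] as OpenCV has them; the pictures are not rectified), "world_to_cam" (4x4, takes a point from world to camera coordinates). Camera axes: x right, y up, looking along -z (the intrinsics and any distortion apply to the point x, -y, -z); pixel columns grow to the right and rows downward; lengths in m; the calibration is good to about 2 mm. A picture is of the moment at which its call begins. camera_info takes no time and is no camera call.
- finish_job(): hands the job in; it is judged then, once.
Trained networks look in the newest picture that a camera, given by its name, has taken for a name from the list of things; names that differ only in an ending like _2 or _b are one class to them, and where a whole thing is asked for, a point or a joint stands for the part that bears it (a point fixed in the world has none). Each returns a list of dicts, best first, with "conf" (0 to 1); they miss things now and then, are a little off and sometimes report something else, mostly with a low value. They report only what shows in the picture. A call takes as long as a camera call. They do not tell look-alikes from the thing itself.
- recognise(camera, query): "rect" ([left, top, right, bottom] as shares, 0 to 1, of the picture: columns of its width, rows of its height, round what is visible of it).
- cut_out(camera, query): "mask" (420x560 bool, what is visible of it) and "rect" ([left, top, right, bottom] as shares, 0 to 1, of the picture: columns of its width, rows of its height, round what is visible of it).
The state is a dict: "time": time; "joint_pos": joint angles; "qvel": joint speeds; "effort": joint torques, N m; "tcp_pos": TCP position; "tool_rot": TCP orientation; "ft_force": force on the tool from outside, world axes, zero at the start; "wrist_torque": the same for the moment, N m; "finger_gap": finger opening in m; "gripper_force": force on a finger pad.
Only numpy, scipy, OpenCV 4.12 (cv2) and the standard library are available. Lean on these libraries where they do the work, as an engineer would, in place of code of your own. Each camera call takes 0.05 s, during which the arm holds its last target. There are 200 camera calls.

## Task

Pick up the orange push nut, set it flange down on the plain upright shaft of the gear unit and press it straight down until its flange sits on the white gear with no gap, its teeth biting the shaft, then let go. Press gently and feel for the gear: it is only force-fitted on its shaft and must not be shoved down it. Leave the other things on the desk as they are.

Things in the scene. Friction and masses are not known exactly. Their poses are not given: they have to be found in the camera images.
- nut_center (a point): Centre (half-way up, z up) of the loose orange push nut, 24 mm high, 50 g, flange down on the black mat (2.6 mm thick): flange 34 mm across, 5 mm high; above it the sleeve to grip, 26 mm across. Open through: 12 mm bore, rows of spring teeth 3.5 and 19.5 mm above the underside leave 8 mm. They drag on the shaft, 4 to 12 N either way (up to 20 N as each row rides on), so it must be pressed and stays where left.
- shaft_tip (a point): Round (hemispherical) tip of the gear unit's plain upright steel shaft, on its axis, 80 mm above the mat; 10 mm across; it passes right through the nut. The white gear on it (74 mm across, 8 mm thick) has its top face 33 to 57 mm below this point, different each time: feel for it as a hard stop after the steady drag of the teeth. Pressed with more than about 22 N it slides down the shaft.
- gear_unit: Gear unit fixed on the black mat; origin at mat level on the shaft's axis, z up. Grey plate 10 mm high, from -57 to +93 mm along its x, 48 mm to either side along its y. A steel pinion 26 mm across stands 49 mm from the shaft along +x, top 48 mm above the mat: with the fingers on either side of the nut along the unit's y they stay clear of it.
- screw_tin: Bystander: round tin with a red lid, 64 mm across, 24 mm high; origin at the centre of its underside.
- needle_pliers: Bystander: blue needle-nose pliers lying flat, about 101 x 129 x 12 mm; origin at the centre of the underside.
- flux_bottle: Bystander: small upright bottle, 31 mm across, 67 mm high; origin at the centre of its underside.
- circuit_board: Bystander: green circuit board lying flat, 63 x 77 x 15 mm; origin at the centre of the underside.
Mind the look-alikes: they are no part of the job. Of the things like the part that bears nut_center, leave any that is turquoise or yellow; of the rest the smaller one is meant.

How it is judged:
By the outcome, as a careful person would: the job done as asked, in the order asked, and still so for the second after the job is handed in, with the robot touching nothing.
It also fails if it takes over 48 s, if anything falls off the work surface, if the arm or the gripper's body presses on something with over 40 N, if the wrist force passes 120 N, or if a joint passes its speed limit or range.

## Working session

There is one attempt and no reset: what is moved stays moved. The work goes in short steps, Python scripts to look and compute and a shell command to move; the robot and the scene stay as the last step left them, time stands still between calls to the robot, and variables do not carry over. Pictures are saved under pics/ and viewed, at most 10 in all, crops included, and the job is handed in when it is done.

```bash
mkdir -p pics
cat > h.py <<'E'
import numpy as np, cv2
from workcell import *
def ray(cam,uv):
    c=camera_info(cam);K=np.array([[c['fx'],0,c['cx']],[0,c['fy'],c['cy']],[0,0,1]])
    p=cv2.undistortPoints(np.array(uv,float).reshape(-1,1,2),K,np.array(c['D'],float)).reshape(-1,2)
    T=np.linalg.inv(np.array(c['world_to_cam']))
    d=np.c_[p[:,0],-p[:,1],-np.ones(len(p))]
    return T[:3,3],d@T[:3,:3].T   # pos = o + depth*d
def atz(cam,uv,z):
    o,d=ray(cam,uv); return o+d*((z-o[2])/d[:,2])[:,None]
def cloud(cam,mask,dep):
    m=mask&(dep>0); v,u=np.nonzero(m); o,d=ray(cam,np.c_[u,v]); return o+d*dep[m][:,None]
def proj(cam,P):
    c=camera_info(cam);K=np.array([[c['fx'],0,c['cx']],[0,c['fy'],c['cy']],[0,0,1]])
    W=np.array(c['world_to_cam']);q=np.atleast_2d(P)@W[:3,:3].T+W[:3,3]
    return cv2.projectPoints(q*[1,-1,-1],np.zeros(3),np.zeros(3),K,np.array(c['D'],float))[0].reshape(-1,2)
E
python3 - <<'E'
from h import *
for n in('top','side'):
    im,d=get_image(n);cv2.imwrite(f'pics/{n}0.png',im[...,::-1]);np.save(n+'0.npy',d)
    for q in('nut_center','shaft_tip','gear_unit'):
        for r in cut_out(n,q):
            P=cloud(n,r['mask'],d);R=np.array(r['rect'])*[560,420,560,420]
            print(n,q,round(r['conf'],2),R.round(),r['mask'].sum(),np.percentile(P,[2,50,98],axis=0).round(3).tolist() if len(P) else '')
s=get_state();print(s['tool_rot'],s['tcp_pos'],s['time'],s['ft_force'])
E
```

```text
top nut_center 0.72 [254. 218. 264. 233.] 120 [[0.42, 0.059, 0.004], [0.433, 0.075, 0.026], [0.454, 0.093, 0.039]]
top nut_center 0.51 [222. 203. 240. 214.] 150 [[0.466, 0.162, -0.0], [0.48, 0.18, 0.024], [0.501, 0.202, 0.041]]
top nut_center 0.42 [257. 198. 266. 207.] 67 [[0.504, 0.07, 0.002], [0.513, 0.085, 0.021], [0.526, 0.097, 0.034]]
top shaft_tip 0.95 [313. 224. 351. 269.] 1344 [[0.331, -0.224, 0.002], [0.4, -0.169, 0.015], [0.482, -0.114, 0.055]]
top gear_unit 0.93 [314. 221. 350. 270.] 1286 [[0.334, -0.223, 0.004], [0.4, -0.168, 0.015], [0.478, -0.115, 0.055]]
side nut_center 0.53 [288. 226. 299. 243.] 146 [[0.462, -0.004, 0.0], [0.476, 0.016, 0.014], [0.491, 0.024, 0.027]]
side nut_center 0.5 [296. 244. 316. 262.] 264 [[0.421, 0.063, 0.006], [0.438, 0.087, 0.025], [0.455, 0.097, 0.036]]
side nut_center 0.44 [264. 246. 280. 260.] 159 [[0.501, 0.076, 0.005], [0.513, 0.093, 0.017], [0.528, 0.1, 0.027]]
side shaft_tip 0.94 [298. 179. 356. 216.] 1271 [[0.334, -0.22, 0.0], [0.407, -0.153, 0.011], [0.475, -0.109, 0.061]]
side shaft_tip 0.45 [202. 248. 228. 272.] 552 [[0.609, 0.104, 0.002], [0.635, 0.14, 0.023], [0.666, 0.161, 0.026]]
side gear_unit 0.8 [299. 181. 354. 212.] 1293 [[0.332, -0.217, 0.0], [0.409, -0.153, 0.011], [0.477, -0.109, 0.06]]
[[-9.24979613e-01  3.80016716e-01 -1.07387398e-04]
 [ 3.80016731e-01  9.24979579e-01 -2.50327706e-04]
 [ 4.20243770e-06 -2.72357032e-04 -9.99999963e-01]] [0.24701524 0.60118991 0.40458371] 0.4 [-0.05785681 -0.70731728  0.15009335]
```

View pics/top0.png

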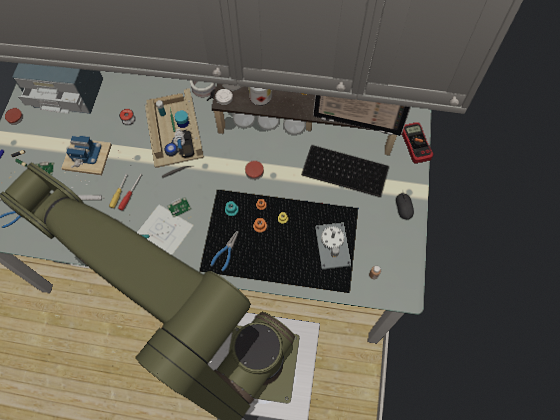

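View pics/side0.png

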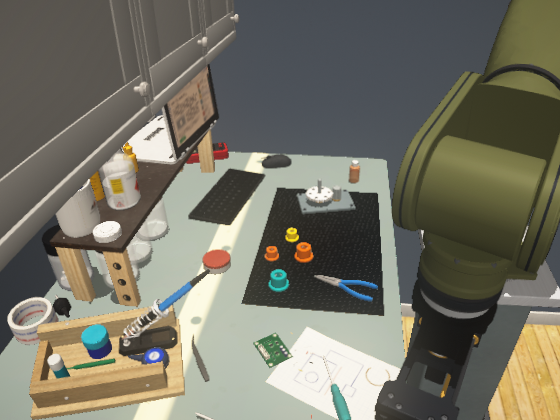

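The orange candidates are top (261,204) / side (272,253), which is the smaller, and top (260,225) / side (304,252), which is larger. Turquoise is at top (231,208) and yellow at top (283,217), so I leave both. I choose the one at (261,204) and check it in a close crop.

Run:
```python
from h import *
t=cv2.imread('pics/top0.png');s=cv2.imread('pics/side0.png')
a=cv2.resize(t[195:235,222:292],None,fx=5.6,fy=5.6,interpolation=2)      # 392x224
b=cv2.resize(s[222:292,255:325],(392,376),interpolation=2)
c=cv2.resize(t[218:274,305:361],(392,300)[:1]*2,interpolation=2)[:300]
c=cv2.resize(t[218:274,305:361],(300,300),interpolation=2)
d=cv2.resize(s[170:220,290:365],(400,267),interpolation=2)
o=np.zeros((600,800,3),np.uint8);o[:224,:392]=a;o[224:600,:392]=b;o[:300,400:700]=c;o[310:577,400:800]=d
cv2.imwrite('pics/crop.png',o)
# nut: coloured orange pixels in both
for n,im in(('top',t),('side',s)):
    hsv=cv2.cvtColor(im,cv2.COLOR_BGR2HSV);m=cv2.inRange(hsv,(5,150,90),(16,255,255))
    k,l,st,ce=cv2.connectedComponentsWithStats(m)
    for i in range(1,k):
        if st[i,4]>30 and 190<st[i,1]<270 and 240<st[i,0]<320: print(n,st[i],ce[i].round(1),atz(n,ce[i],.0146).round(4))
```

```text
top [256 199  10  11  69] [260.7 204.3] [[0.5127 0.0841 0.0146]]
top [254 218  12  14 120] [259.3 224.9] [[0.4385 0.0766 0.0146]]
side [294 242  20  21 307] [303.3 252.5] [[0.4402 0.0782 0.0146]]
side [264 246  15  15 168] [271.3 253.4] [[0.5152 0.0902 0.0146]]
```

View pics/crop.png

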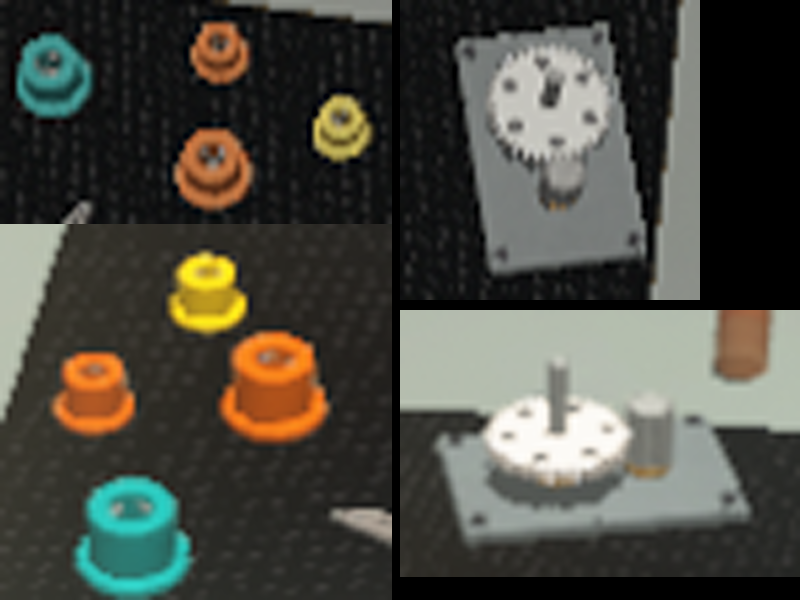

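The crop shows the small orange nut (side 271,253; top 261,204) next to the larger orange one, and the shaft tip at about side (320,180), top (333,232). Next I fit the unit's pose and the nut centre.

Run:
```python
from h import *
from scipy.optimize import least_squares as LS
# nut silhouette bbox fit
a=np.linspace(0,2*np.pi,60)
cyl=np.vstack([np.c_[r*np.cos(a),r*np.sin(a),0*a+z] for r,z in((.017,.0026),(.017,.0076),(.013,.0266))])
def bb(n,x):
    p=proj(n,cyl+[x[0],x[1],0]);return np.r_[p.min(0),p.max(0)]
mt=np.array([256,199,265,209]);ms=np.array([264,246,278,260])
for nm,f in (('both',lambda x:np.r_[bb('top',x)-mt,bb('side',x)-ms]),('top',lambda x:bb('top',x)-mt),('side',lambda x:bb('side',x)-ms)):
    r=LS(f,[.513,.086]);print('nut',nm,r.x.round(4),r.fun.round(1))
# unit
ct=np.array([[457,42],[608,23],[646,258],[492,274]],float);ct=(ct-[400,0])/(300/56)+[305,218]-.4
cu=np.array([[-.057,-.048],[-.057,.048],[.093,.048],[.093,-.048]])
print(atz('top',ct,.0126).round(4))
tip_s=np.array([319.4,179.6]);
def uw(x,P):
    c,s=np.cos(x[2]),np.sin(x[2]);P=np.atleast_2d(P)
    return np.c_[x[0]+c*P[:,0]-s*P[:,1],x[1]+s*P[:,0]+c*P[:,1],P[:,2]+.0026]
C=np.c_[cu,0*cu[:,0]+.01]
f=lambda x:(proj('top',uw(x,C))-ct).ravel()
r=LS(f,[.42,-.16,3.0]);print('unit',r.x.round(4),r.fun.round(1))
x=r.x
for n in('top','side'): print(n,'tip px from plate fit',proj(n,uw(x,[0,0,.08])).round(1), 'pinion top',proj(n,uw(x,[.049,0,.048])).round(1))
print('tip from side',atz('side',tip_s,.0826),'top',atz('top',[333.0,232.2],.0826))
for n in('top','side'):
    im=cv2.imread(f'pics/{n}0.png');u,v=proj(n,uw(x,[0,0,.08]))[0].round().astype(int)
    print(n);print(cv2.cvtColor(im,cv2.COLOR_BGR2GRAY)[v-5:v+9,u-6:u+7])
```

```text
nut both [0.5166 0.0861] [-0.7 -0.8  0.4  0.3  0.  -1.1  0.3  0.8]
nut top [0.5157 0.0856] [-0.6 -0.6  0.6  0.6]
nut side [0.5169 0.0867] [-0.2 -0.9  0.2  0.9]
[[ 0.4644 -0.1058  0.0126]
 [ 0.4906 -0.1965  0.0126]
 [ 0.3424 -0.2344  0.0126]
 [ 0.3192 -0.1446  0.0126]]
unit [ 0.4215 -0.1657  3.401 ] [-0.3 -0.   0.2  0.5  0.5 -0.4 -0.4 -0.1]
top tip px from plate fit [[333.8 232. ]] pinion top [[335.2 250.1]]
side tip px from plate fit [[319.8 177.7]] pinion top [[336.9 186.5]]
tip from side [[ 0.42175105 -0.1553563   0.0826    ]] top [[ 0.42032669 -0.1633089   0.0826    ]]
top
[[125 187 160 188 181 195 171 175 144 162 118 121 122]
 [170 201 150 165 173 200 193 191 184 183 161 129 120]
 [199 201 114  97 113 199 198 197 197 191 193 136 181]
 [196 199 173  98 152 178 188 198 197 198 201 164 177]
 [195 196 200 170 164 147 163 175 198 188 162 147 148]
 [196 196 197 202 128 140 143 144 199 172  96  95 171]
 [196 196 198 204  93 107 107 158 200 186 153 132 192]
 [197 196 199 191  70  64  60 191 198 198 190 181 197]
 [196 196 201 141  66  67  85 203 198 196 197 197 196]
 [196 197 202  97  64 
[... 329 characters left out ...]
84 185 185 184 184 185 184 185 185 185]
 [185 185 185 185 185 185 185 185 185 185 185 184 185]
 [185 184 184 185 185 185 185 184 185 185 185 186 185]
 [185 185 185 185 184 185 185 185 185 185 185 185 185]
 [185 185 185 185 186 192 189 181 185 185 186 186 185]
 [185 185 185 178 178 198 195 179 186 185 185 186 185]
 [185 185 184 166 148 176 175 171 186 185 186 186 186]
 [185 185 185 163 123 133 131 153 185 186 187 187 186]
 [185 185 186 164 120 123 124 152 186 185 186 186 185]
 [185 185 185 163 121 123 125 152 185 186 185 185 186]
 [184 185 185 164 121 123 123 151 185 185 185 185 185]
 [185 177 174 163 122 123 126 155 186 185 186 185 185]
 [216 209 220 172 118 124 135 178 215 208 196 201 186]]
```

```bash
cat > go.py <<'E'
import sys
from h import *
from scipy.spatial.transform import Rotation as Ro
# go.py x y z yaw_of_tool_y_deg -> row needed from the present pose (tool pointing down)
x,y,z,a=map(float,sys.argv[1:5]);s=get_state();R=np.array(s['tool_rot']);p=np.array(s['tcp_pos'])
a=np.radians(a);ty=np.array([np.cos(a),np.sin(a),0]);tz=np.array([0,0,-1.]);T=np.c_[np.cross(ty,tz),ty,tz]
print('row',(R.T@(np.array([x,y,z])-p)/.2).round(4),(Ro.from_matrix(R.T@T).as_rotvec()/np.pi).round(4),'t',s['time'],'ft',np.round(s['ft_force'],1),'gap',s['finger_gap'],'tcp',p.round(4))
E
python3 -m pendant '-1 -0.84 0 0 0 0.4;-1 -0.84 0 0 0 0.4;-1 -0.84 0 0 0 0.4;-1 -0.84 0 0 0 0.4;-1 -0.84 0 0 0 0.4;-1 -0.84 0 0 0 0.4;-1 -0.84 0 0 0 0.4' 0.1 40; python3 go.py .516 .086 .26 -75.1
python3 - <<'E'
from h import *
d=np.load('side0.npy')
for z in(.025,.03,.035,.04,.045,.05): print(z,proj('side',[[.421,-.163,z],[.421+.037,-.163,z],[.421-.037,-.163,z]]).round(1).tolist())
# gear depth: points within 30mm of axis, off shaft
P=cloud('side',np.ones(d.shape,bool),d);r=np.hypot(P[:,0]-.421,P[:,1]+.163);P=P[(r<.03)&(r>.01)&(P[:,2]>.016)]
print(len(P),np.percentile(P[:,2],[10,25,50,75,90]))
E
```

```text
time: 1.27
tcp_pos: [0.3684, 0.3694, 0.405]
tool_rot: [[0.081, 0.997, 0.0], [0.997, -0.081, 0.0], [0.0, 0.0, -1.0]]
ft_force: [0.2, -0.2, 0.5]
finger_gap: 0.0521
gripper_force: 0.0
row [-1.3526  0.8504  0.7247] [ 0.000e+00 -2.000e-04  3.914e-01] t 1.275 ft [ 0.2 -0.2  0.5] gap 0.052139582054738544 tcp [0.3684 0.3694 0.405 ]
0.025 [[319.5, 196.2], [306.3, 195.5], [332.7, 197.0]]
0.03 [[319.5, 194.7], [306.3, 194.0], [332.8, 195.5]]
0.035 [[319.5, 193.2], [306.3, 192.4], [332.8, 193.9]]
0.04 [[319.6, 191.6], [306.3, 190.9], [332.9, 192.4]]
0.045 [[319.6, 190.1], [306.3, 189.3], [333.0, 190.8]]
0.05 [[319.6, 188.5], [306.3, 187.8], [333.0, 189.3]]
148 [0.03372304 0.03443034 0.03528018 0.0360757  0.03701939]
```

```bash
python3 -m pendant '-1 0.63 0.4 0 0 0.39;-1 0.63 0.4 0 0 0.39;-1 0.63 0.4 0 0 0.39;-1 0.63 0.4 0 0 0.39;-1 0.63 0.4 0 0 0.39;-1 0.63 0.4 0 0 0.39;-1 0.63 0.4 0 0 0.39' 0.1; python3 go.py .516 .086 .23 -75.1
```

```text
time: 2.15
tcp_pos: [0.4788, 0.1605, 0.3248]
tool_rot: [[0.965, 0.262, 0.0], [0.262, -0.965, 0.0], [0.0, -0.0, -1.0]]
ft_force: [-0.4, 0.2, -0.1]
finger_gap: 0.0525
gripper_force: 0.0
row [0.0816 0.4082 0.4739] [-0.     -0.      0.0017] t 2.15 ft [-0.4  0.2 -0.1] gap 0.052499656810037314 tcp [0.4788 0.1605 0.3248]
```

```bash
python3 -m pendant '0.0816 0.4082 0.25 0 0 0.0017;0.0816 0.4082 0.474 0 0 0.0017;0.0816 0.4082 0.474 0 0 0.0017;0.0816 0.4082 0.474 0 0 0.0017;0.0816 0.4082 0.474 0 0 0.0017'; python3 go.py .516 .086 .199 -75.1
python3 - <<'E'
from h import *
i,_=get_image('side');j,_=get_image('top')
o=np.vstack([cv2.resize(i[180:290,230:350],(640,587))])
o=np.hstack([cv2.resize(i[190:280,235:335],(400,360),interpolation=2),cv2.resize(j[180:240,225:295],(400,360),interpolation=2)])
cv2.imwrite('pics/near.png',o[...,::-1])
E
```

```text
time: 2.78
tcp_pos: [0.517, 0.0873, 0.2323]
tool_rot: [[0.965, 0.262, 0.004], [0.262, -0.965, 0.0], [0.004, 0.001, -1.0]]
ft_force: [0.1, 0.1, 0.4]
finger_gap: 0.0524
gripper_force: 0.0
row [-0.0072  0.005   0.1666] [ 0.0002 -0.0013  0.0018] t 2.775 ft [0.1 0.1 0.4] gap 0.05238448031116568 tcp [0.517  0.0873 0.2323]
```

View pics/near.png

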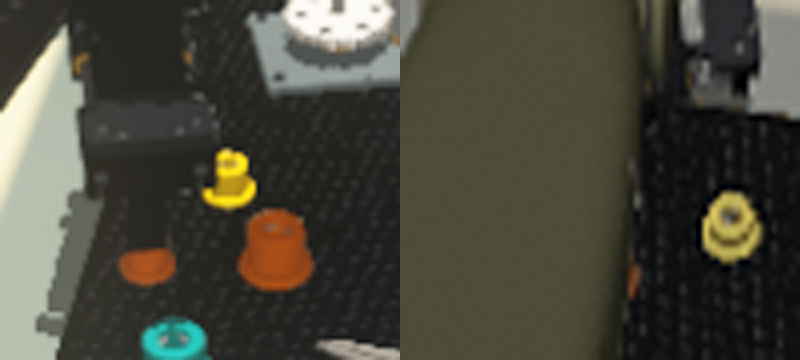

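The side crop shows the near finger centred over the small orange nut (crop 147,260). The arm hides it in the top view. I descend and grip.

```bash
python3 -m pendant '-0.007 0.005 0.08 0 0 0.0018;-0.007 0.005 0.166 0 0 0.0018;-0.007 0.005 0.166 0 0 0.0018;-0.007 0.005 0.166 0 0 0.0018;-0.007 0.005 0.166 0 0 0.0018' 0.1 && python3 -m pendant '0 0 0 0 0 0;0 0 0 0 0 0;0 0 0 0 0 0;0 0 0 0 0 0;0 0 0 0 0 0;0 0 0 0 0 0' -1 45; python3 go.py .516 .086 .199 -75.1
```

```text
time: 3.5
tcp_pos: [0.5154, 0.0852, 0.1971]
tool_rot: [[0.967, 0.256, 0.001], [0.256, -0.967, 0.0], [0.001, 0.0, -1.0]]
ft_force: [0.0, -0.3, 0.4]
finger_gap: 0.0519
gripper_force: 0.0
time: 4.25
tcp_pos: [0.5158, 0.0853, 0.1979]
tool_rot: [[0.967, 0.256, 0.002], [0.256, -0.967, 0.0], [0.002, 0.0, -1.0]]
ft_force: [-1.0, -0.3, 4.9]
finger_gap: 0.025
gripper_force: 46.1
row [ 0.002  -0.0033 -0.0054] [ 0.0001 -0.0006 -0.0004] t 4.25 ft [-1.  -0.3  4.9] gap 0.024977311338498422 tcp [0.5158 0.0853 0.1979]
```

```bash
python3 -m pendant '0 0 -0.2 0 0 0;0 0 -0.5 0 0 0;0 0 -0.6 0 0 0;0 0 -0.6 0 0 0'; python3 go.py .421 -.163 .315 -75.1
```

```text
time: 4.75
tcp_pos: [0.5154, 0.0852, 0.318]
tool_rot: [[0.967, 0.256, 0.003], [0.256, -0.967, 0.0], [0.003, 0.001, -1.0]]
ft_force: [0.4, 0.7, -0.4]
finger_gap: 0.0255
gripper_force: 46.5
row [-0.7741  1.079   0.0132] [ 0.0002 -0.0009 -0.0004] t 4.75 ft [ 0.4  0.7 -0.4] gap 0.025515916609032074 tcp [0.5154 0.0852 0.318 ]
```

```bash
python3 -m pendant '-0.774 1 0.013 0 -0.001 0;-0.774 1 0.013 0 -0.001 0;-0.774 1 0.013 0 -0.001 0;-0.774 1 0.013 0 -0.001 0;-0.774 1 0.013 0 -0.001 0;-0.774 1 0.013 0 -0.001 0' && python3 -m pendant '0 0.079 0 0 0 0;0 0.079 0 0 0 0;0 0.079 0 0 0 0'; python3 go.py .421 -.163 .315 -75.1
python3 - <<'E'
from h import *
o=[]
for n in('side','top'):
    i,d=get_image(n);cv2.imwrite(f'pics/{n}1.png',i[...,::-1]);u,v=proj(n,[.421,-.163,.09])[0].astype(int)
    o.append(cv2.resize(i[v-45:v+45,u-50:u+50],(400,360),interpolation=2)); print(n,u-50,v-45)
    print(proj(n,np.array(get_state()['tcp_pos'])-[0,0,.1953]).round(1))
cv2.imwrite('pics/over.png',np.hstack(o)[...,::-1])
E
```

```text
time: 5.5
tcp_pos: [0.4162, -0.1475, 0.312]
tool_rot: [[0.967, 0.255, -0.006], [0.255, -0.967, 0.001], [-0.006, -0.003, -1.0]]
ft_force: [0.2, 0.2, -0.4]
finger_gap: 0.0251
gripper_force: 46.5
time: 5.88
tcp_pos: [0.4212, -0.1625, 0.314]
tool_rot: [[0.966, 0.257, -0.003], [0.257, -0.966, -0.0], [-0.003, -0.0, -1.0]]
ft_force: [-0.1, 0.5, -0.1]
finger_gap: 0.0252
gripper_force: 46.5
row [-0.0015  0.0021 -0.0048] [-0.0001  0.0011  0.    ] t 5.875 ft [-0.1  0.5 -0.1] gap 0.02517754217631012 tcp [ 0.4212 -0.1625  0.314 ]
side 269 130
[[320.1 166.6]]
top 283 186
[[333.8 227.6]]
```

View pics/over.png

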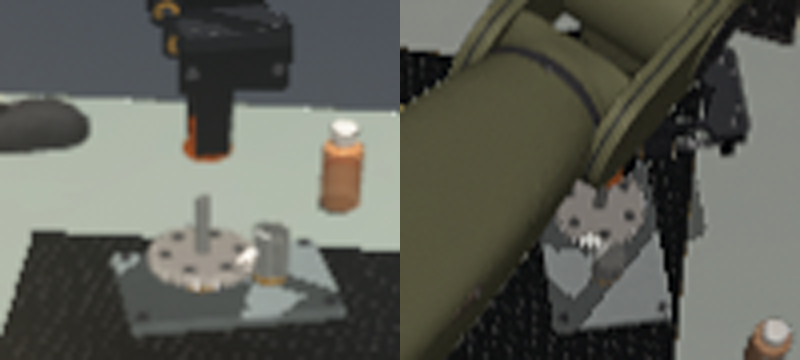

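Run:
```python
from h import *
np.set_printoptions(linewidth=200)
s=cv2.imread('pics/side1.png').astype(int)
sat=s.max(2)-s.min(2)
print('sat side rows158-172, u310-332');print(sat[156:173,310:333])
print('gray shaft rows 174-190');print(s.mean(2).astype(int)[174:190,312:328])
t=cv2.imread('pics/top1.png').astype(int)
print('top gray u 326-342 v 222-242');print(t.mean(2).astype(int)[222:244,326:344]);print((t.max(2)-t.min(2))[222:244,326:344])
p=np.array(get_state()['tcp_pos'])
a=np.linspace(0,2*np.pi,90)
cyl=np.vstack([np.c_[.017*np.cos(a),.017*np.sin(a),0*a+z] for z in(0,.005)])
for n in('side','top'):
    q=proj(n,cyl+p-[0,0,.1953]);print(n,'pred flange bbox',q.min(0).round(1),q.max(0).round(1))
    print(proj(n,np.array([[.421,-.163,.0826],[.421,-.163,.06]])).round(1),'d/dx',(proj(n,[.431,-.163,.0826])-proj(n,[.421,-.163,.0826])).round(2),'d/dy',(proj(n,[.421,-.153,.0826])-proj(n,[.421,-.163,.0826])).round(2))
```

```text
sat side rows158-172, u310-332
[[ 14  14  14  13  14  11   2   2   2   1   1   1   1   1   1   1   2   8  12  13  12  10   7]
 [ 14  14  15  15  15  12   2   2   1   1   1   1   1   2   2   1   2  12  14  14  14  14  14]
 [ 15  15  14  14  14  11  11  15   4   2   1   2   1   1   2   2   3  11  15  14  15  14  14]
 [ 15  14  14  15  14  13  44  55  10   2   1   2   1   1   1   2   4  12  14  14  14  15  14]
 [ 14  14  15  15  15  12  70  83  11   1   1   1   2   1   2   1   4  12  15  14  14  15  15]
 [ 15  15  15  15  13  11  66  81  11   1   1   1   1   1   1   1   4  12  15  14  14  15  15]
 [ 14  14  15  14  13  12  62  75  10   1   1   1   1   1   2   1   6  12  15  14  15  14  14]
 [ 14  15  14  14  14  14  60  77  11   2   2   2   2   2   1   2   8  13  15  14  15  14  15]
 [ 14  15  14  14  16  26  74  78  11   2   1   1   2   2   1   2   9  13  14  15  14  14  14]
 [ 14  15  15  14  22  67 103  79  12   2   3   2   2   2   2   2   9  14  13  15  14  15  15]
 [ 13  14  14  13  30 103 107  79  13   2   2   2   1   2   2   2  30  23  14  13  13  14  13]
 [ 14  13  13  14  26  9
[... 4123 characters left out ...]
[11 10 10 11 11  5  2  3  6 11 10 10 10 11 10 10 11  5]
 [10 10 10 10 11  6  3  3  8 10 10 11 11 10 10 11 11  7]
 [11 10 10 11 11  9  8  9 10 11 10 10 11  8  8 10 11 10]
 [10 10 11 11 11 11 11 11 11 10 11 10 11  3  2  7 11  8]
 [ 6  9 10 10 11 11 11 10 10 11 10 10 10  4  1  5 11 11]
 [ 1  3 10 10 11 10 11 10 10 11 11 10 10  9  9  9 11 10]
 [ 5  7 10 11 10 11 10 10 11 11 10 10 11 11 10 11 11  4]
 [ 9 10 10 11 11 10 10  8  7  8 10 10 11 10 11  6  6  3]]
side pred flange bbox [313.8 162. ] [326.6 169.6]
[[319.9 178.2]
 [319.7 185.4]] d/dx [[-3.66 -0.19]] d/dy [[-0.28  1.8 ]]
top pred flange bbox [328.3 221.9] [339.5 232.7]
[[332.9 232. ]
 [332.3 234.6]] d/dx [[ 0.34 -2.92]] d/dy [[-3.16 -0.43]]
```

```bash
python3 go.py .424 -.1645 .290 -75.1
```

```text
row [0.0127 0.0133 0.1204] [-0.0001  0.001  -0.    ] t 5.975 ft [ 0.1 -0.9 -0.4] gap 0.025344759098963256 tcp [ 0.4209 -0.1626  0.3141]
```

```bash
python3 -m pendant '0.0127 0.0133 0.06 0 0.001 0;0.0127 0.0133 0.12 0 0.001 0;0.0127 0.0133 0.12 0 0.001 0;0.0127 0.0133 0.12 0 0.001 0;0.0127 0.0133 0.12 0 0.001 0'; python3 go.py .424 -.1645 .290 -75.1
python3 - <<'E'
from h import *
o=[]
np.set_printoptions(linewidth=200)
for n in('side','top'):
    i,d=get_image(n);cv2.imwrite(f'pics/{n}2.png',i[...,::-1]);u,v=proj(n,[.421,-.163,.09])[0].astype(int)
    o.append(cv2.resize(i[v-24:v+21,u-25:u+25],(400,360),interpolation=2)); print(n,u-25,v-24)
p=np.array(get_state()['tcp_pos'])
a=np.linspace(0,2*np.pi,90)
cyl=np.vstack([np.c_[.017*np.cos(a),.017*np.sin(a),0*a+z] for z in(0,.005)])
for n in('side','top'):
    q=proj(n,cyl+p-[0,0,.1953]);print(n,'pred flange bbox',q.min(0).round(1),q.max(0).round(1))
cv2.imwrite('pics/over2.png',np.hstack(o)[...,::-1])
s=cv2.imread('pics/side2.png').astype(int);print((s.max(2)-s.min(2))[168:184,310:333])
E
```

```text
time: 6.6
tcp_pos: [0.4239, -0.1651, 0.2906]
tool_rot: [[0.967, 0.256, 0.001], [0.256, -0.967, -0.0], [0.001, 0.0, -1.0]]
ft_force: [0.4, -1.3, -1.6]
finger_gap: 0.0255
gripper_force: 46.5
row [ 0.0011 -0.0027  0.0028] [ 0.0002 -0.0002 -0.0004] t 6.6 ft [ 0.4 -1.3 -1.6] gap 0.025467453810904282 tcp [ 0.4239 -0.1651  0.2906]
side 294 151
top 308 207
side pred flange bbox [312.7 169.2] [325.3 176.8]
top pred flange bbox [328.6 224.1] [339.6 234.8]
[[ 13  14  14  12  20  72  56   2   2   2   1   2   1   1   1  10  13  13  14  13  13  13  13]
 [ 14  14  13  13  19  69  55   1   2   3   1   2   1   2   2   9  13  13  14  15  14  13  13]
 [ 15  16  15  15  18  68  53   2   3   2   2   2   2   1   3  10  14  14  15  16  15  14  14]
 [ 15  14  15  16  37  78  53   3   2   2   1   2   1   1   2  11  15  15  16  16  16  16  16]
 [ 15  15  15  35  88  91  54   2   1   2   2   2   2   2   4  11  15  15  15  15  16  16  15]
 [ 15  15  17  54 111  96  56   3   2   1   2   3   3   2  18  14  15  15  16  16  16  16  16]
 [ 14  14  16  44 116 101  54   2   2   2   3   2   3   3  26  19  14  14  16  1
[... 170 characters left out ...]
6  13  11  12  12  14  16  16  16]
 [ 14  13  13  14  15  28  46  54  66  83  73  56  45  21  12  11  12  12  12  13  16  16  16]
 [ 14  14  13  14  13  14  13  13  14  26  17  13  12  12  11  11  12  11  12  14  16  16  16]
 [ 14  13  14  13  13  13  13  13  10   9   9  10  12  12  12  12  11  12  12  13  14  15  15]
 [ 13  14  13  13  13  13  13  11   6   8   7   9  11  12  13  13  12  12  11  12  13  13  15]
 [ 13  13  13  14  13  13  13  11   6   7   7   9  12  13  14  15  13  12  11  12  12  13  14]
 [ 13  14  14  14  14  13  13  11   7   6   7  10  11  12  13  13  13  12  11  12  12  13  13]
 [ 14  14  14  15  15  14  12  11   7   7   8  10  12  11  12  12  11  12  12  12  12  13  13]]
```

View pics/over2.png

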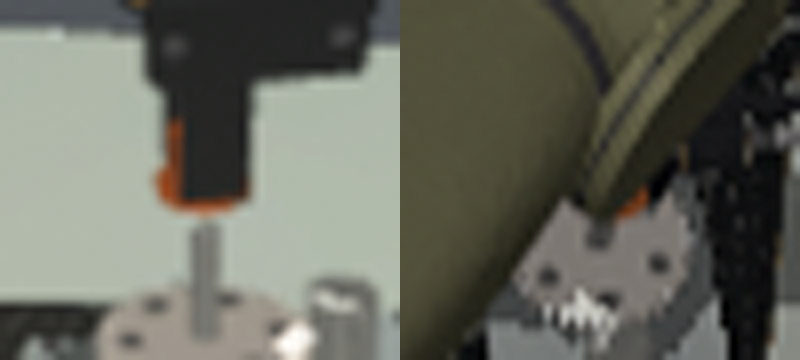

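The side crop shows the nut flange centred on the shaft (both near u=319.1). I descend gently to first contact, watching the lateral force.

```bash
python3 -m pendant '0.001 0 0.035 0 0 0;0.001 0 0.07 0 0 0;0.001 0 0.07 0 0 0' | grep -E 'tcp_pos|ft'; python3 -m pendant '0 0 0.01 0 0 0;0 0 0.01 0 0 0' | grep -E 'tcp_pos|ft'; python3 -m pendant '0 0 0.01 0 0 0;0 0 0.01 0 0 0'| grep -E 'tcp_pos|ft'; python3 go.py .424 -.165 .27 -75.1
```

```text
tcp_pos: [0.4236, -0.1647, 0.275]
ft_force: [-0.5, 0.9, -0.5]
tcp_pos: [0.424, -0.165, 0.2743]
ft_force: [-1.3, 0.2, 0.2]
tcp_pos: [0.4239, -0.1653, 0.2722]
ft_force: [-3.1, -2.4, 1.5]
row [ 0.0007 -0.0012  0.011 ] [ 0.0005  0.0002 -0.0003] t 7.575 ft [-3.1 -2.4  1.5] gap 0.025520115751871075 tcp [ 0.4239 -0.1653  0.2722]
```

```bash
python3 -m pendant '-0.003 0.003 0.005 0 0 0;-0.003 0.003 0.005 0 0 0;-0.003 0.003 0.005 0 0 0' | grep -E 'tcp_pos|ft'; python3 -m pendant '0 0 0.005 0 0 0;0 0 0.005 0 0 0' | grep -E 'tcp_pos|ft'
```

```text
tcp_pos: [0.4236, -0.1657, 0.2712]
ft_force: [-1.9, -1.5, 2.7]
tcp_pos: [0.4236, -0.1656, 0.2702]
ft_force: [-1.8, -1.0, 2.7]
```

```bash
python3 -m pendant '-0.0035 0.0015 0.005 0 0 0;-0.0035 0.0015 0.005 0 0 0;-0.0035 0.0015 0.005 0 0 0' | grep -E 'tcp_pos|ft'; python3 -m pendant '0 0 0.005 0 0 0;0 0 0.005 0 0 0' | grep -E 'tcp_pos|ft';python3 -m pendant '0 0 0.005 0 0 0;0 0 0.005 0 0 0' | grep -E 'tcp_pos|ft|gap'
```

```text
tcp_pos: [0.423, -0.166, 0.2688]
ft_force: [0.3, -0.6, -0.6]
tcp_pos: [0.4229, -0.166, 0.2678]
ft_force: [1.3, -0.8, -1.9]
tcp_pos: [0.423, -0.1661, 0.267]
ft_force: [-0.2, 0.5, -0.3]
finger_gap: 0.025
```

```bash
for i in 1; do python3 -m pendant '0 0 0.005 0 0 0;0 0 0.005 0 0 0' | grep -E 'tcp_pos|ft';python3 -m pendant '0 0 0.005 0 0 0;0 0 0.005 0 0 0' | grep -E 'tcp_pos|ft';python3 -m pendant '0 0 0.005 0 0 0;0 0 0.005 0 0 0' | grep -E 'tcp_pos|ft|gap'; done
python3 - <<'E'
from h import *
i,d=get_image('side');cv2.imwrite('pics/side3.png',i[...,::-1])
cv2.imwrite('pics/s3.png',cv2.resize(i[150:205,290:350],(600,550),interpolation=2)[...,::-1])
E
```

```text
tcp_pos: [0.4229, -0.1661, 0.2659]
ft_force: [1.2, -0.9, -2.0]
tcp_pos: [0.4229, -0.1661, 0.2651]
ft_force: [-0.1, 1.3, 0.1]
tcp_pos: [0.4229, -0.1661, 0.2639]
ft_force: [0.1, 0.1, -0.3]
finger_gap: 0.0252
```

View pics/s3.png

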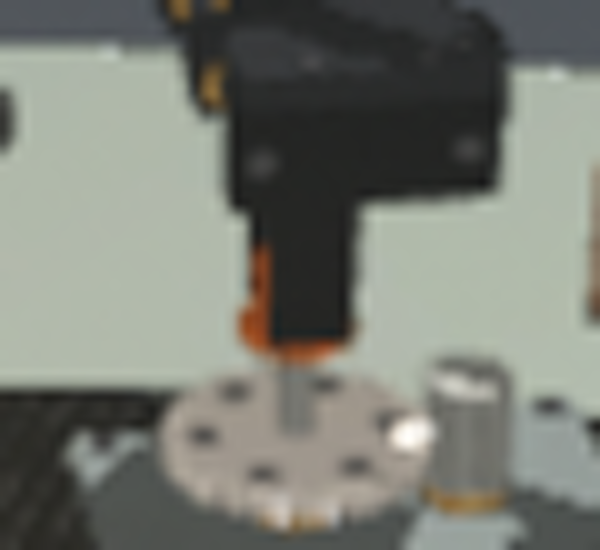

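```bash
python3 -m pendant '0 0 0.005 0 0 0;0 0 0.01 0 0 0' | grep -E 'tcp_pos|ft';python3 -m pendant '0 0 0.005 0 0 0;0 0 0.01 0 0 0' | grep -E 'tcp_pos|ft|torq';python3 - <<'E'
from h import *
s=get_state();print(s['wrist_torque'],s['ft_force'],s['gripper_force'])
np.set_printoptions(linewidth=200)
for n in('top',):
    i,d=get_image(n);cv2.imwrite('pics/top3.png',i[...,::-1]);i=i.astype(int);print((i.max(2)-i.min(2))[224:244,326:344]);print(i.mean(2).astype(int)[224:244,326:344])
p=np.array(s['tcp_pos']);a=np.linspace(0,2*np.pi,24)
print(proj('top',np.c_[.017*np.cos(a),.017*np.sin(a),0*a]+p-[0,0,.1953]).round(1).tolist())
E
```

```text
tcp_pos: [0.423, -0.1662, 0.2623]
ft_force: [-0.5, 0.6, 3.7]
tcp_pos: [0.423, -0.1661, 0.26]
ft_force: [-0.4, -0.2, -0.9]
[-0.04395725  0.19389108  0.03509075] [-0.38436819 -0.20711145 -0.92834545] 46.52783830357265
[[21 20 20 18 17 16 15 22 26  9 17 26 27 23 10 11 12 12]
 [20 19 19 17 16 14 15 25 20 10 26 27 25 12 11 11 12 11]
 [20 19 17 18 15 14 16 22  6 22 26 26 15 10 11 12 10 13]
 [20 18 17 16 14 13 19 11 11 25 24 22 11 11 11 11 13  8]
 [19 18 17 15 13 12 19  2 20 24 27 13 13 11 13 10  9  0]
 [17 15 15 12 13 13 11 16 23 25 20 11 12 11 12  6 17  5]
 [16 16 14 13 12 13  5 22 23 22 11 10 10 13 11  2 35  3]
 [17 15 14 12 11  7 15 21 22 16 11 12 11 11  5  3 36  5]
 [15 16 12 12 14  1 20 20 19 11 11 11 10  4  4  1 11  3]
 [15 12 12 12  9  7 19 20 13 11 10 15  4  3  0  6  8  1]
 [13 12 10 12  1 14 17 18 11 10 10 47  3  0  3 10 11  6]
 [11 11  5  7  2 13 16 13 10  9 46 83 20  2  9 11 11  7]
 [11 11  8  1 33 24 11 10  8 45 82 82 10  8 10 11 10  5]
 [10 10 11  7 28 57 38 37 67 81 61 25  8 11 11 11 11  6]
 [10 10 11  9 15 25 21 30 40 27 19  8  9  8  8 10 11 10]
 [ 9 10 10 10 10  8 10 16 10 
[... 1442 characters left out ...]
8  87 123  96]
 [ 82 104 120 119 119 119 119 119 120 120 119 119 121  73  48  78 120 105]
 [ 50  67 120 119 119 119 118 119 119 119 119 119 120 108  99 110 116 107]
 [ 73  84 120 118 119 119 120 121 121 120 119 119 119 120 121 117 106  69]
 [110 114 119 118 116 117 110  89  90 103 120 119 120 120 116 138  83  56]]
[[334.1, 228.7], [332.6, 228.7], [331.2, 229.1], [330.0, 229.8], [329.0, 230.7], [328.4, 231.9], [328.1, 233.3], [328.3, 234.6], [328.8, 235.9], [329.7, 237.0], [330.8, 237.9], [332.2, 238.5], [333.6, 238.7], [335.1, 238.5], [336.4, 238.0], [337.5, 237.1], [338.3, 236.0], [338.8, 234.7], [338.8, 233.4], [338.5, 232.0], [337.8, 230.8], [336.7, 229.8], [335.5, 229.1], [334.1, 228.7]]
```

```bash
cat > ok.py <<'E'
import sys,numpy as np
from workcell import get_state
s=get_state();f=s['ft_force'];print('t%.2f z%.4f'%(s['time'],s['tcp_pos'][2]),np.round(f,1),'gap%.4f'%s['finger_gap'],flush=True)
sys.exit(f[2]>float(sys.argv[1]))
E
python3 -m pendant '0 0 0.005 0 0 0;0 0 0.01 0 0 0' >/dev/null; python3 ok.py 14 && python3 -m pendant '0 0 0.005 0 0 0;0 0 0.01 0 0 0'  >/dev/null; python3 ok.py 14 && python3 -m pendant '0 0 0.005 0 0 0;0 0 0.01 0 0 0'  >/dev/null; python3 ok.py 14 && python3 -m pendant '0 0 0.005 0 0 0;0 0 0.01 0 0 0'  >/dev/null; python3 ok.py 14
```

```text
t10.68 z0.2583 [0.4 0.4 2. ] gap0.0251
t10.68 z0.2583 [0.4 0.4 2. ] gap0.0251
t10.68 z0.2583 [0.4 0.4 2. ] gap0.0251
t10.68 z0.2583 [0.4 0.4 2. ] gap0.0251False
False
False
False
```

```bash
sed -i 's/sys.exit(\(.*\))$/sys.exit(int(\1))/' ok.py
python3 -m pendant '0 0 0.005 0 0 0;0 0 0.01 0 0 0' >/dev/null; python3 ok.py 14 && python3 -m pendant '0 0 0.005 0 0 0;0 0 0.01 0 0 0'  >/dev/null && python3 ok.py 14 && python3 -m pendant '0 0 0.005 0 0 0;0 0 0.01 0 0 0'  >/dev/null && python3 ok.py 14 && python3 -m pendant '0 0 0.005 0 0 0;0 0 0.01 0 0 0'  >/dev/null && python3 ok.py 14
```

```text
t10.93 z0.2564 [-0.2  0.5  3.5] gap0.0250
t11.18 z0.2543 [-1.6  0.6  2.3] gap0.0252
t11.43 z0.2521 [-0.5  0.6  1.8] gap0.0253
t11.68 z0.2497 [ 1.1 -0.7 -1.5] gap0.0253
```

Run:
```python
from h import *
i,d=get_image('side');cv2.imwrite('pics/side4.png',i[...,::-1])
j,_=get_image('top')
cv2.imwrite('pics/s4.png',np.hstack([cv2.resize(i[165:210,297:347],(400,360),interpolation=2),cv2.resize(j[215:260,308:358],(400,360),interpolation=2)])[...,::-1])
s=get_state();p=np.array(s['tcp_pos']);a=np.linspace(0,2*np.pi,90)
q=proj('side',np.vstack([np.c_[.017*np.cos(a),.017*np.sin(a),0*a+z] for z in(0,.005)])+p-[0,0,.1953]);print(q.min(0),q.max(0),p,s['wrist_torque'])
```

```text
[312.96729246 181.96835731] [325.31174857 189.73415051] [ 0.42280057 -0.16606521  0.24961872] [-0.02739462  0.05357189  0.01713811]
```

View pics/s4.png

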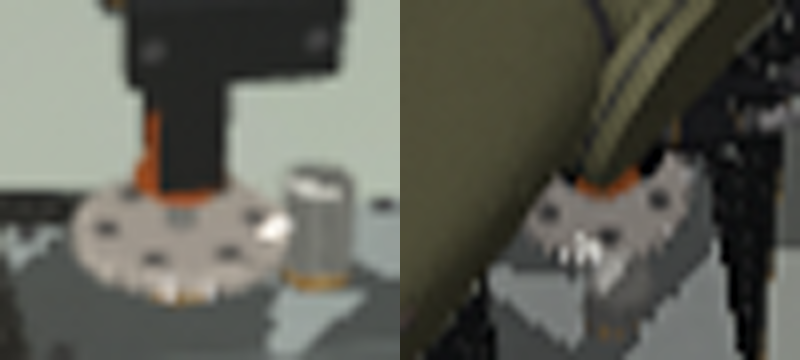

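Flange at side (319,190), with a short stub of shaft still visible above the gear at (319,193). That leaves roughly 15 mm to go, so I continue in small steps with a force stop.

```bash
python3 -m pendant '0 0 0.005 0 0 0;0 0 0.01 0 0 0' >/dev/null; python3 ok.py 8 && python3 -m pendant '0 0 0.005 0 0 0;0 0 0.01 0 0 0'  >/dev/null && python3 ok.py 8 && python3 -m pendant '0 0 0.005 0 0 0;0 0 0.01 0 0 0'  >/dev/null && python3 ok.py 8 && python3 -m pendant '0 0 0.005 0 0 0'  >/dev/null && python3 ok.py 8 && python3 -m pendant '0 0 0.005 0 0 0'  >/dev/null && python3 ok.py 8 && python3 -m pendant '0 0 0.005 0 0 0'  >/dev/null && python3 ok.py 8 && python3 -m pendant '0 0 0.005 0 0 0'  >/dev/null && python3 ok.py 8
```

```text
t12.03 z0.2482 [ 0.  -0.5  1.9] gap0.0253
t12.28 z0.2460 [ 0.5 -0.  -0.2] gap0.0255
t12.53 z0.2443 [-1. -0. -2.] gap0.0255
t12.65 z0.2434 [0.7 0.9 3.4] gap0.0253
t12.78 z0.2420 [0.8 0.4 0.9] gap0.0254
t12.90 z0.2410 [-1.   0.6  2.9] gap0.0252
t13.03 z0.2400 [ 0.1  1.  -1.2] gap0.0251
```

```bash
python3 -m pendant '0 0 0.005 0 0 0' >/dev/null; python3 ok.py 7 && python3 -m pendant '0 0 0.005 0 0 0'  >/dev/null && python3 ok.py 7 && python3 -m pendant '0 0 0.005 0 0 0'  >/dev/null && python3 ok.py 7 && python3 -m pendant '0 0 0.005 0 0 0'  >/dev/null && python3 ok.py 7 && python3 -m pendant '0 0 0.005 0 0 0'  >/dev/null && python3 ok.py 7 && python3 -m pendant '0 0 0.005 0 0 0'  >/dev/null && python3 ok.py 7 && python3 -m pendant '0 0 0.005 0 0 0'  >/dev/null && python3 ok.py 7
```

```text
t13.15 z0.2389 [ 0.6 -0.  -1.6] gap0.0250
t13.28 z0.2381 [ 1.1  0.  -1.6] gap0.0251
t13.40 z0.2373 [-0.8  0.2  2.1] gap0.0252
t13.53 z0.2363 [-0.4  0.2  0.3] gap0.0250
t13.65 z0.2350 [ 0.5 -0.1 -0.1] gap0.0251
t13.78 z0.2339 [-0.1  0.6  0.8] gap0.0253
t13.90 z0.2331 [-2.1  1.1  5.5] gap0.0253
```

```bash
python3 -m pendant '0 0 0 0 0 0' >/dev/null; python3 ok.py 12 && python3 -m pendant '0 0 0.0025 0 0 0'  >/dev/null && python3 ok.py 12 && python3 -m pendant '0 0 0.0025 0 0 0'  >/dev/null && python3 ok.py 12 && python3 -m pendant '0 0 0.0025 0 0 0'  >/dev/null && python3 ok.py 12 && python3 -m pendant '0 0 0 0 0 0'  >/dev/null && python3 ok.py 12
```

```text
t14.03 z0.2333 [-1.1  2.2  2.1] gap0.0250
t14.15 z0.2331 [-1.1  2.   5.9] gap0.0253
t14.28 z0.2331 [-3.5  3.6 10.1] gap0.0248
t14.40 z0.2331 [-5.   3.6 13.2] gap0.0248
```

Hard stop: z holds at 0.2331 while the force climbs 2→6→10→13 N, at the height seen for the gear. I relax the press without pulling, open, and look.

```bash
python3 -m pendant '0 0 -0.002 0 0 0;0 0 -0.004 0 0 0' >/dev/null; python3 ok.py 20; python3 -m pendant '0 0 0 0 0 0;0 0 0 0 0 0;0 0 0 0 0 0' 0.1 40 >/dev/null; python3 ok.py 20; python3 -m pendant '0 0 -0.1 0 0 0;0 0 -0.3 0 0 0;0 0 -0.6 0 0 0;0 0 -0.6 0 0 0;0 0 -0.6 0 0 0'>/dev/null; python3 ok.py 20
python3 - <<'E'
from h import *
i,d=get_image('side');cv2.imwrite('pics/side5.png',i[...,::-1]);j,_=get_image('top')
cv2.imwrite('pics/s5.png',np.hstack([cv2.resize(i[165:210,297:347],(480,432),interpolation=2),cv2.resize(j[220:260,313:343],(312,416),interpolation=2).repeat(1,0) if 0 else cv2.resize(j[215:260,318:350],(307,432),interpolation=2)])[...,::-1])
E
```

```text
t14.65 z0.2331 [-0.8  1.3  2.1] gap0.0255
t15.03 z0.2319 [ 0.8  0.8 -0.7] gap0.0492
t15.65 z0.3517 [ 0.1  0.  -0.7] gap0.0523
```

View pics/s5.png

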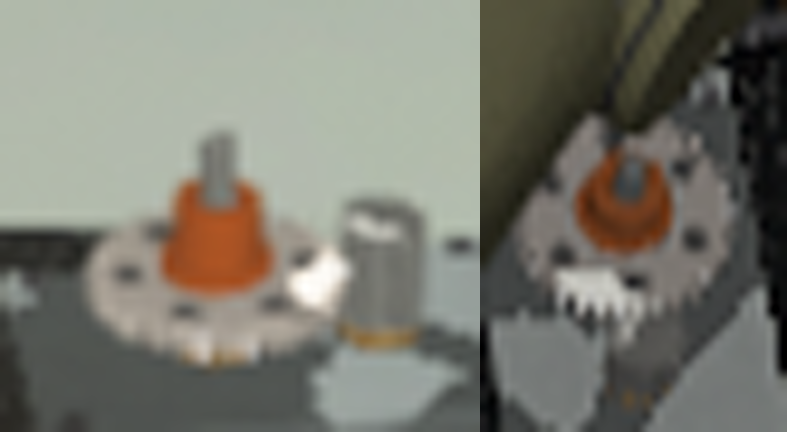

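The side crop shows the nut standing on the gear with the shaft sticking out of its top (nut base at about side 319,195). Next I check that the gear has not moved and that the nut top stands 24 mm above it, using depth.

Run:
```python
from h import *
d0=np.load('side0.npy');D=[];G=[]
for k in range(6): i,d=get_image('side');D.append(d)
d=np.median(D,0);im=cv2.cvtColor(i,cv2.COLOR_RGB2HSV)
full=np.ones(d.shape,bool)
def gear(d):
    P=cloud('side',full,d);r=np.hypot(P[:,0]-.4225,P[:,1]+.1655);m=(r<.033)&(r>.022)&(P[:,2]>.02)&(P[:,2]<.06)&(P[:,1]>-.1655)
    return m.sum(),np.median(P[m,2]),P[m,2].std()
print('gear before',gear(d0),'after',gear(d))
o=cv2.inRange(im,(3,120,60),(16,255,255))>0
o[:160]=0;o[205:]=0;o[:,:305]=0;o[:,335:]=0
P=cloud('side',o,d);print(len(P),np.sort(P[:,2]).round(4)[::6]);v,u=np.nonzero(o);print('orange px bbox',u.min(),u.max(),v.min(),v.max())
a=np.linspace(0,2*np.pi,90)
for z0 in(.0358,.0378,.0398):
    q=proj('side',np.vstack([np.c_[r*np.cos(a)+.4228,r*np.sin(a)-.1661,0*a+z0+z] for r,z in((.017,0),(.017,.005),(.013,.024))]));print(z0,q.min(0).round(1),q.max(0).round(1))
# gear outline edge shift between before/after
a0=cv2.imread('pics/side0.png',0)[193:206,303:338];a1=cv2.imread('pics/side5.png',0)[188:211,298:343]
m=cv2.matchTemplate(a1,a0[6:],cv2.TM_CCOEFF_NORMED);print('gear/plate patch shift',np.unravel_index(m.argmax(),m.shape),'expect (11,5)')
```

```text
gear before (np.int64(68), np.float64(0.03517776853538568), np.float64(0.0016905205331041004)) after (np.int64(63), np.float64(0.03536583209254007), np.float64(0.0006234887069510691))
96 [-0.003   0.0391  0.0398  0.0408  0.0417  0.0435  0.0453  0.0474  0.0495
  0.0512  0.0531  0.0559  0.0584  0.0589  0.0593  0.0596]
orange px bbox 314 324 184 195
0.0358 [312.9 182.5] [325.1 195.5]
0.0378 [312.9 181.9] [325.1 194.9]
0.0398 [312.9 181.3] [325.2 194.3]
gear/plate patch shift (np.int64(11), np.int64(5)) expect (11,5)
```

```bash
python3 -c "
from workcell import *
print(finish_job())"
```

```text
the job is handed in; nothing more can be done
None
```

I pressed the small orange push nut down the shaft to a firm stop on the white gear (about 13 N), let go and handed the job in. Depth readings put its top 24 mm above the gear, so no gap, and show the gear unmoved; the tooth drag on the way down was too small to feel, so the bite on the shaft is unconfirmed.

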